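# Level the stand's plate with a press-and-turn foot

### The arm

A 6-joint arm with a two-finger parallel gripper is mounted at the origin on a cart in front of the work surface, level with it; the furniture and walls round the work are solid. World frame = base frame: x ahead of the robot, y to its left, z up, the work surface at z = 0. Lengths are in m, angles in rad, forces in N, time in s.
With the tool pointing down it reaches from about 0.35 to 0.975 m from the base axis. Payload 4.9 kg.
Tool frame: the origin (TCP) lies at the very end of the fingers, on their centre line; the grasp point (between the pads) lies 19 mm behind it (grasp_offset is the distance from the TCP to the grasp point, in m); x points along the fingers, y is the direction in which the jaws open and shut, and the axes are right-handed (so a half turn about x gives the same grasp; the last joint's range is limited). The gripper opens to 85 mm and grips with 20 to 120 N. Pads are 22 mm wide; open, the fingers measure 114 mm over their backs; the gripper's body (76 mm by 85 mm) begins 54 mm behind the grasp point. The pads swing forward as they close: fully open they stand 13 mm farther back than shut.
Start: joints at [1.187, 0.053, 1.613, -0, 1.476, -0.119], TCP at [0.164, 0.603, 0.231] pointing down, gripper open.
Joint ranges: [-3.01, 3.01], [-1.01, 2.22], [0.06, 2.58], [-1.02, 4.17], [0.09, 2.62], [-3.14, 3.14]. Speed limits (rad/s): [2.57, 2.57, 3.14, 3.14, 3.14, 3.14].

### API

Orientations are given as a rotation vector (axis times angle).
In Python, from station import get_obs, get_image, camera_model, finish_job, grasp_offset gives the robot as it stands.
- The arm moves only by the shell command python3 -m crank 'ROWS' [OPENING] [FORCE]. ROWS is JSON, a list that holds one entry, the list of rows, each a list of 4 numbers: the shift along the world's x, y, z in m, then the turn about the world's z in degrees. In form: [[[dx, dy, dz, turn], ...]]. A call has 1 to 5 rows; each row is the pose to reach, as a shift and turn from the pose commanded when the call began; what a row does not reach only later rows make up. A row lasts 1/12 s, in which the tool goes at most 41.7 mm and 7.16 degrees, less where a joint would pass 70% of its speed; a pose out of reach is approached as far as the arm can. A call with a gripper value outside its range is refused whole. OPENING is the opening, from 0 (shut) to 1 (fully open), set as the call begins (- or left out, the last holds). The fingers move at their own pace and stop on an object; FORCE is the grip in N (left out, the last holds). Time passes only in rows, so rows that repeat a pose let the fingers close. It gives the time, the measured TCP pose, the force and the opening at its end, in the units of the state.
- get_obs(): the state, without advancing time (a new reading comes with each control period).
- get_image(name): name is "scene" or "top" or "wrist"; returns (picture, depth): 420x560x3 uint8, red, green, blue; 420x560 float32, m along the optical axis (not along the pixel's ray), 0 where there is no reading.
- camera_model(name): a dict with "fx", "fy", "cx", "cy" (pixels), "xyz" and "attitude" of the camera in the world. Camera axes: x right, y down, z forward; pixel columns grow to the right and rows downward; lengths in m; the calibration is good to about 2 mm. A picture is of the moment at which its call begins: read the wrist's pose just before it. camera_model takes no time and is no camera call; for the wrist camera it gives the pose at the moment of the call.
- finish_job(): hands the job in, once; it reports no verdict.
The state is a dict: "t": time; "q": joint angles; "dq": joint speeds; "effort": joint torques, N m; "tool_pos": TCP position; "tool_rot": TCP orientation; "contact_force": force on the tool from outside, world axes, zero at the start; "wrist_torque": the same for the moment, N m; "opening": finger opening in m.
Only numpy, scipy, OpenCV 4.12 (cv2) and the standard library are available. Lean on these libraries where they do the work, as an engineer would, in place of code of your own. Each camera call takes 0.05 s, during which the arm holds its last target.

### The job

Lay the spirit level on the hinged top plate of the levelling stand, along the plate on the marked place between the two scribed lines, and let go of it. Then take the black wing knob of the levelling foot, press it down so that the foot stands firmly on its pad, and turn it clockwise (seen from above) until the bubble is centred between the two lines of the vial; leave the other things on the bench alone. Finish still holding the knob and pressing it down, with the bubble steady at the centre: do not let go.

Things in the scene. Friction and masses are not known exactly. Their poses are not given: they have to be found in the camera images.
- level_mid (a point): spirit level, a plain aluminium bar 24 mm wide (its x axis), 180 mm long (its y axis) and 42 mm high, 0.22 kg, with a green vial and a white bubble in the middle of its top; this point is its centre, 21 mm above its underside. It may lie either way round on the plate
- bubble (a joint): place of the bubble along the vial, m: 0 = centred between the two lines (which stand at +-11 mm; the bubble is 16 mm long), positive towards the level's own +y end, stops at +-0.022. It moves to the higher end, about 20 mm per degree of slope, and takes about 1.5 s to settle
- seat (a point): marked place for the level: on the upper face of the stand's hinged aluminium plate (100 mm wide, its x; 330 mm long, its y; about 52 mm above the bench), midway between the two scribed lines. y points along the plate from the hinge to the knob, z out of the plate. The hinge axis is 110 mm and the knob's axis 190 mm away. Springs hold the knob end about 6 mm above level until the knob is pressed
- knob_grip (a point): grip point on the axis of the black wing knob, about 124 mm above the bench: the wing is 46 mm long (this point's x), 14 mm thick (its y) and 30 mm high; this point is 10 mm below its top and 20 mm above the round flange (52 mm across) from which the wing rises. The knob turns about the vertical and travels with the plate's end
- knob (a joint): turn of the knob, rad, positive clockwise seen from above, stops at +-1.2, friction about 0.05 N m. It starts near -0.95, the foot wound too short. Clockwise lengthens the foot by 2.9 mm per rad, which raises the pressed plate's knob end and moves the settled bubble about 11 mm per rad towards the knob. About 0.4 to 1.5 rad clockwise is needed from the start
- knob_press (a joint): how far the sprung knob is pushed down into the plate, m, 0 to 0.012 (stop), about 0.7 N per mm. As it is pressed the plate tips down 7 to 12 mm at the knob, until at about 5 N (5 mm here) the foot meets the pad; only what is pressed beyond that loads the foot. 8 to 11 mm is a good firm press, for which the grip point comes down 15 to 22 mm in all. Keep it so: the plate rises again when eased
- foot: levelling foot under the plate's knob end, a steel disc 28 mm across on a screw; origin at the centre of its underside. It meets the pad only when the knob is pressed
- pad: steel pad 40 mm across on the stand's base below the foot, origin at the centre of its underside, 6 mm thick; its height differs by up to 1.2 mm either way from case to case
- safety_glasses: clear wraparound safety glasses, 71x151x50 mm, beside the hinge end of the stand; bystander, origin under their middle
- wax_tin: shallow round brown tin, 86 mm across and 38 mm high, beyond the stand; bystander, origin at the centre of its underside
- sanding_block: cork sanding block 65x110x37 mm, beyond the level; bystander, origin at the centre of its underside

How it is judged:
By the outcome, as a careful person would: the job done as asked, in the order asked, and still so for the second after the job is handed in, while the arm keeps its last pose, push and grip.
It also fails if it takes over 51 s, if anything falls off the work surface, if the arm or the gripper's body presses on something with over 40 N, if the wrist force passes 120 N, or if a joint passes its speed limit or range.

## Working session

There is one attempt and no reset: what is moved stays moved. The work goes in short steps, Python scripts to look and compute and a shell command to move; the robot and the scene stay as the last step left them, time stands still between calls to the robot, and variables do not carry over. Pictures are saved under pics/ and viewed, and the job is handed in when it is done.

```bash
ls; mkdir -p pics; python3 - <<'E'
from station import *
import cv2,numpy as np
o=get_obs(); print(o['t'],o['q'],o['tool_pos'],o['tool_rot'],o['opening'],grasp_offset)
for n in ['scene','top','wrist']:
    p,d=get_image(n); cv2.imwrite(f'pics/{n}0.png',p[:,:,::-1]); np.save(f'pics/{n}0.npy',d)
    print(n,camera_model(n))
E
```

```text
pics
0.0 [ 1.18701876e+00  5.33585563e-02  1.61429090e+00  2.01923514e-05
  1.47602210e+00 -1.18983666e-01] [0.16331675 0.60263509 0.23006383] [ 0.2062942   1.5613199  -0.20945704] 0.08510351918938794 0.0187
scene {'fx': 396.06088976447415, 'fy': 396.06088976447415, 'cx': 276.53166442789626, 'cy': 217.3560568676489, 'xyz': array([0.26187443, 0.57724554, 0.89986703]), 'attitude': array([-0.68245878,  2.67846752, -1.0302248 ])}
top {'fx': 509.1237159770545, 'fy': 509.1237159770545, 'cx': 279.68697800990833, 'cy': 203.6864680816273, 'xyz': array([ 0.40261962, -0.05743238,  1.58258291]), 'attitude': array([-2.1361924 ,  2.14486916, -0.15014576])}
wrist {'fx': 297.5997603388401, 'fy': 297.5997603388401, 'cx': 281.01203725292214, 'cy': 210.80677616348814, 'xyz': array([0.09430963, 0.62077996, 0.37318452]), 'attitude': array([2.30645631, 1.76636157, 0.24954386])}
```

View pics/scene0.png

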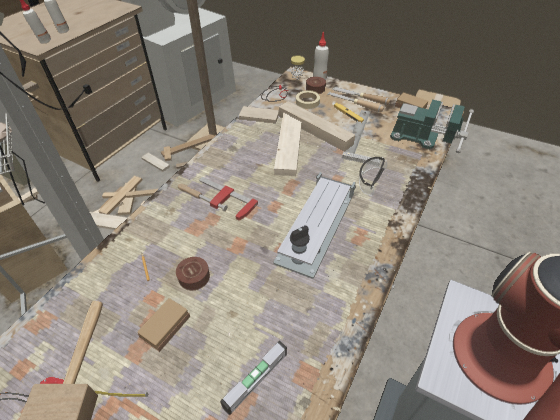

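View pics/top0.png

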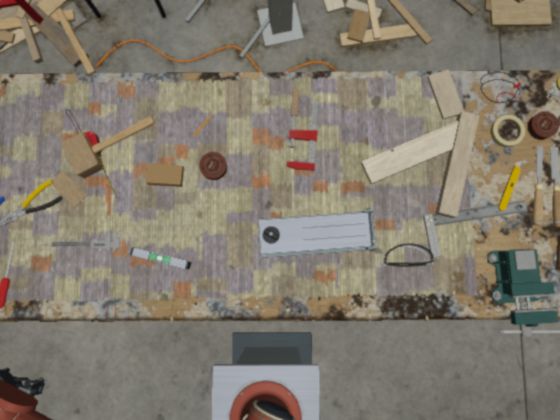

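View pics/wrist0.png

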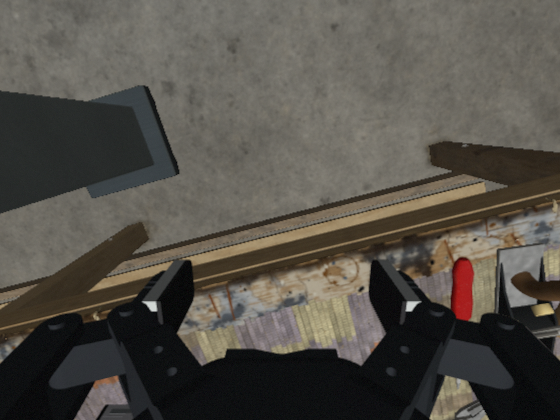

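The scene view shows the level at about (254,376), the stand plate at (317,225) with its knob at (299,237), and the glasses, tin and block as bystanders. The top view has the level at (160,258) and the knob at (271,235). Next I measure these.

```bash
cat > h.py <<'E'
import numpy as np,cv2
from scipy.spatial.transform import Rotation as R
from station import *
def ray(m,u,v):
    d=R.from_rotvec(m['attitude']).apply([(u-m['cx'])/m['fx'],(v-m['cy'])/m['fy'],1.0]); return np.array(m['xyz']),d
def onz(m,u,v,z):
    c,d=ray(m,u,v); return c+d*(z-c[2])/d[2]
def pt(m,u,v,dep):
    c,d=ray(m,u,v); return c+d*dep
def proj(m,P):
    q=R.from_rotvec(m['attitude']).inv().apply(np.array(P)-m['xyz']); return m['fx']*q[0]/q[2]+m['cx'],m['fy']*q[1]/q[2]+m['cy']
def cloud(m,d):
    v,u=np.mgrid[0:d.shape[0],0:d.shape[1]]
    r=np.stack([(u-m['cx'])/m['fx'],(v-m['cy'])/m['fy'],np.ones_like(d)],-1)*d[...,None]
    return R.from_rotvec(m['attitude']).apply(r.reshape(-1,3)).reshape(r.shape)+m['xyz']
E
python3 - <<'E'
from h import *
np.set_printoptions(precision=4,suppress=True)
o=get_obs();print(R.from_rotvec(o['tool_rot']).as_matrix())
for n in ['scene','top']:
    m=camera_model(n); d=np.load(f'pics/{n}0.npy'); im=cv2.imread(f'pics/{n}0.png'); C=cloud(m,d)
    z=C[...,2]
    print(n,proj(m,[0.16,0.6,0.23]), proj(m,[0,0,0]))
    boxes={'scene':dict(level=(205,335,300,420),stand=(260,165,370,285)),'top':dict(level=(120,235,205,280),stand=(250,200,385,265))}[n]
    for k,(a,b,c,e) in boxes.items():
        s=C[b:e,a:c].reshape(-1,3); ok=d[b:e,a:c].ravel()>0
        rng=dict(level=(.03,.06),stand=(.03,.075))[k]
        q=s[ok&(s[:,2]>rng[0])&(s[:,2]<rng[1])]
        r=cv2.minAreaRect((q[:,:2]*1000).astype(np.float32)); print(n,k,len(q),r,np.median(q[:,2]), 'box',cv2.boxPoints(r).tolist())
        if k=='stand':
            A=np.c_[q[:,:2],np.ones(len(q))]; co=np.linalg.lstsq(A,q[:,2],rcond=None)[0]; print('plane',co)
            t=s[ok&(s[:,2]>.105)&(s[:,2]<.15)]; r=cv2.minAreaRect((t[:,:2]*1000).astype(np.float32)); print('wing',len(t),r,t[:,2].max(),cv2.boxPoints(r).tolist())
    a,b,c,e=boxes['level']
    hsv=cv2.cvtColor(im,cv2.COLOR_BGR2HSV); g=cv2.inRange(hsv,(45,80,60),(85,255,255)); g[:b]=0;g[e:]=0;g[:,:a]=0;g[:,c:]=0
    M=cv2.moments(g,True); u,v=M['m10']/M['m00'],M['m01']/M['m00']; print('green',u,v,M['m00'],onz(m,u,v,.042))
    for k,(a,b,c,e) in boxes.items():
        s=im[b-5:e+5,a-5:c+5]; cv2.imwrite(f'pics/{n}_{k}.png',cv2.resize(s,None,fx=5,fy=5,interpolation=cv2.INTER_CUBIC)[:600,:800])
E
```

```text
[[-0.0006  0.2617  0.9651]
 [-0.0015  0.9651 -0.2617]
 [-1.     -0.0016 -0.0002]]
scene (np.float64(353.28239511444457), np.float64(659.8395733227842)) (np.float64(501.26501457852146), np.float64(355.86187982300964))
scene level 942 ((471.03936767578125, 318.85650634765625), (181.8741455078125, 24.852005004882812), 76.09028625488281) 0.03992572376948217 box [[437.1171569824219, 233.57321166992188], [461.2403869628906, 227.59896850585938], [504.9615783691406, 404.1398010253906], [480.8383483886719, 410.1140441894531]]
scene stand 2901 ((537.5877685546875, -203.70986938476562), (296.9817810058594, 428.1379699707031), 29.90032386779785) 0.054075889624541795 box [[302.1501159667969, -92.15637969970703], [515.57373046875, -463.30657958984375], [773.025390625, -315.26336669921875], [559.601806640625, 55.8868408203125]]
plane [-0.0063  0.0292  0.0618]
wing 183 ((528.40625, -14.448505401611328), (47.05180740356445, 31.25197982788086), 59.400787353515625) 0.13702528557969174 [[502.9808044433594, -26.744312286376953], [529.8809204101562, -42.652496337890625], [553.8316650390625, -2.152698516845703], [526.9315795898438, 13.755485534667969]]Traceback (most recent call last):
  File "<stdin>", line 19, in <module>
ZeroDivisionError: float division by zero
```

```bash
python3 - <<'E'
from h import *
np.set_printoptions(precision=4,suppress=True)
for n in ['scene','top']:
    m=camera_model(n); d=np.load(f'pics/{n}0.npy'); im=cv2.imread(f'pics/{n}0.png'); C=cloud(m,d)
    boxes={'scene':dict(level=(205,335,300,420),stand=(260,165,370,285)),'top':dict(level=(120,235,205,280),stand=(250,200,385,265))}[n]
    for k,(a,b,c,e) in boxes.items():
        s=C[b:e,a:c]; ok=(d[b:e,a:c]>0)&(s[...,2]>.035)&(s[...,2]<(.055 if k=='level' else .075))
        nl,L,st,_=cv2.connectedComponentsWithStats(ok.astype(np.uint8)); i=1+st[1:,4].argmax()
        q=s[L==i]; r=cv2.minAreaRect((q[:,:2]*1000).astype(np.float32)); print(n,k,len(q),r,np.median(q[:,2])); print(cv2.boxPoints(r))
        if k=='stand':
            A=np.c_[q[:,:2],np.ones(len(q))]; co=np.linalg.lstsq(A,q[:,2],rcond=None)[0]; print('plane',co)
            t=s[(s[...,2]>.118)&(s[...,2]<.15)]; r=cv2.minAreaRect((t[:,:2]*1000).astype(np.float32)); print('wing',len(t),r,np.percentile(t[:,2],[50,90])); print(cv2.boxPoints(r))
        x=im[b-5:e+5,a-5:c+5]; f=5; cv2.imwrite(f'pics/{n}_{k}.png',cv2.resize(x,None,fx=f,fy=f,interpolation=cv2.INTER_CUBIC)[:600,:800])
E
```

```text
scene level 871 ((471.0140380859375, 318.7543029785156), (181.66355895996094, 24.852005004882812), 76.09028625488281) 0.040111983113626515
[[437.1171 233.5732]
 [461.2404 227.599 ]
 [504.9109 403.9354]
 [480.7877 409.9096]]
scene stand 2788 ((545.7841186523438, -156.976318359375), (129.2181396484375, 347.97540283203125), 3.695875406265259) 0.05424397232271316
[[ 470.0941   12.4848]
 [ 492.5247 -334.7669]
 [ 621.4741 -326.4374]
 [ 599.0435   20.8143]]
plane [0.0024 0.0234 0.0566]
wing 127 ((534.5426025390625, -19.02263641357422), (45.424652099609375, 16.031475067138672), 59.40078353881836) [0.131  0.1341]
[[516.0818 -34.492 ]
 [529.8809 -42.6525]
 [553.0034  -3.5533]
 [539.2043   4.6072]]
top level 428 ((469.985107421875, 319.77008056640625), (182.2611541748047, 23.869428634643555), 75.94087982177734) 0.04175154383734225
[[436.2702 234.2685]
 [459.4246 228.47  ]
 [503.7    405.2717]
 [480.5456 411.0701]]
top stand 3537 ((545.7982788085938, -157.00221252441406), (125.0745620727539, 346.5082092285156), 3.3027679920196533) 0.055161448000546454
[[ 473.3833   12.3612]
 [ 493.3464 -333.5715]
 [ 618.2133 -326.3656]
 [ 598.2501   19.567 ]]
plane [-0.0024  0.0194  0.0597]
wing 83 ((533.7904663085938, -19.31986427307129), (44.90373611450195, 14.316532135009766), 60.32238006591797) [0.1342 0.1382]
[[516.4548 -35.2824]
 [528.8934 -42.3708]
 [551.1261  -3.3573]
 [538.6875   3.7311]]
```

View pics/scene_stand.png

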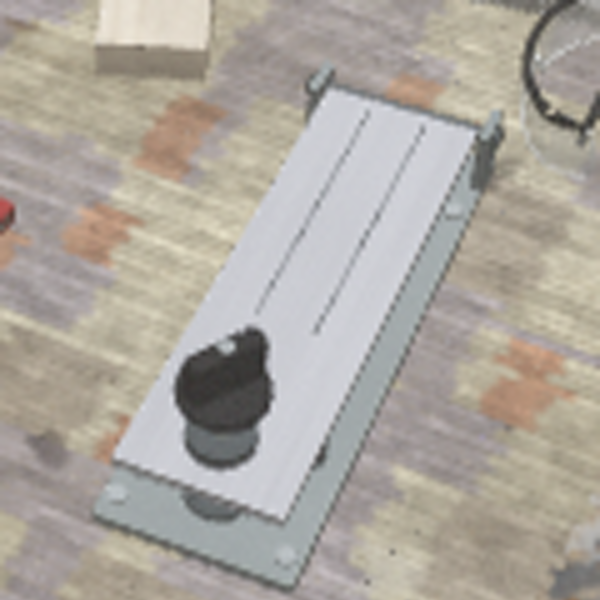

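View pics/scene_level.png

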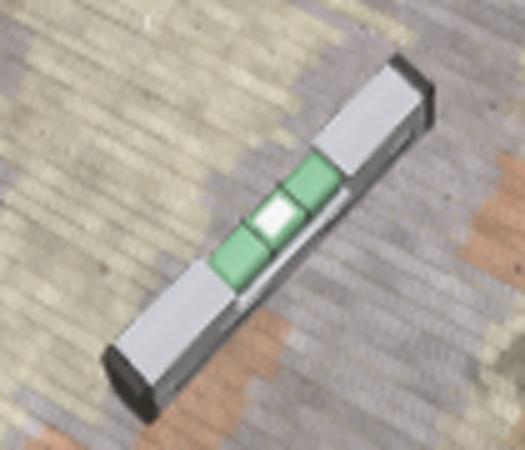

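View pics/top_stand.png

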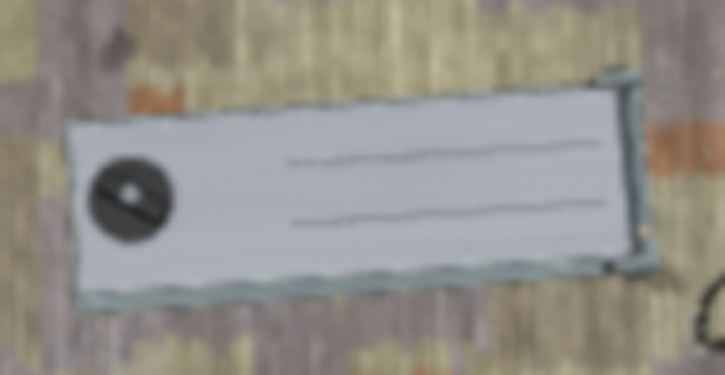

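```bash
python3 - <<'E'
from h import *
np.set_printoptions(precision=4,suppress=True)
P={'scene':((255,160),[(368,112),(258,313),(423,128),(315,333)]),'top':((245,195),[(600,143),(288,163),(603,202),(293,223)])}
for n,(of,pp) in P.items():
    m=camera_model(n);d=np.load(f'pics/{n}0.npy');im=cv2.imread(f'pics/{n}0.png');C=cloud(m,d)
    b=cv2.erode(((im.min(2)>135)&(np.ptp(im.astype(int),axis=2)<30)&(C[...,2]>.045)&(C[...,2]<.066)).astype(np.uint8),np.ones((3,3)))
    X=C[(b>0)&(C[...,0]>.45)&(C[...,0]<.65)&(C[...,1]<.03)&(C[...,1]>-.36)]
    co=np.linalg.lstsq(np.c_[X[:,:2],np.ones(len(X))],X[:,2],rcond=None)[0]
    print(n,'plane',co,len(X),'z@seat',co@[.546,-.2,1])
    W=[]
    for u,v in pp:
        c,dd=ray(m,of[0]+(u+.5)/5-.5,of[1]+(v+.5)/5-.5); # z=a x+b y+c
        t=(co[0]*c[0]+co[1]*c[1]+co[2]-c[2])/(dd[2]-co[0]*dd[0]-co[1]*dd[1]); W.append(c+t*dd)
    W=np.array(W); print(W); 
    y=(W[1]-W[0]+W[3]-W[2])[:2]; print('angle of +y dir from world y (ccw)',np.degrees(np.arctan2(-y[0],y[1])),'seat',W.mean(0))
    y/=np.linalg.norm(y); k=np.array([.534,-.019]); print('knob-190:',k-y*.19)
E
```

```text
scene plane [-0.0023  0.0204  0.0586] 1958 z@seat 0.053262190823222616
[[ 0.5734 -0.3013  0.0511]
 [ 0.5589 -0.1136  0.055 ]
 [ 0.5373 -0.3039  0.0512]
 [ 0.5239 -0.1151  0.055 ]]
angle of +y dir from world y (ccw) 4.23745043089474 seat [ 0.5484 -0.2085  0.0531]
knob-190: [ 0.548  -0.2085]
top plane [-0.0021  0.0194  0.0595] 2698 z@seat 0.054494139360220004
[[ 0.5705 -0.3011  0.0525]
 [ 0.5589 -0.1127  0.0562]
 [ 0.5349 -0.3019  0.0525]
 [ 0.5227 -0.1153  0.0562]]
angle of +y dir from world y (ccw) 3.638188021314782 seat [ 0.5467 -0.2077  0.0543]
knob-190: [ 0.5461 -0.2086]
```

```bash
python3 -m crank '[[[0.307,-0.284,0,-88.8],[0.307,-0.284,0,-88.8],[0.307,-0.284,0,-88.8],[0.307,-0.284,0,-88.8],[0.307,-0.284,0,-88.8]]]' 0.7 30
```

```text
t: 0.57
tool_pos: [0.3173, 0.4602, 0.231]
tool_rot: [0.699, 1.455, -0.699]
contact_force: [0.9, 0.7, 0.9]
opening: 0.0597
```

```bash
cat > g.py <<'E'
import sys
from h import *
o=get_obs(); M=R.from_rotvec(o['tool_rot']).as_matrix(); h=np.degrees(np.arctan2(M[1,1],M[0,1]))
print('t',round(o['t'],2),'pos',o['tool_pos'].round(4),'head',h.round(2),'F',np.round(o['contact_force'],1),'Tz',np.round(o['wrist_torque'],2),'open',round(o['opening'],4))
if len(sys.argv)>1:
    a=list(map(float,sys.argv[1:])); print('delta',(np.array(a[:3])-o['tool_pos']).round(4),'turn',round(a[3]-h,2))
E
python3 g.py 0.4705 0.3192 0.23 -14
```

```text
t 0.57 pos [0.3173 0.4602 0.231 ] head 38.71 F [0.9 0.7 0.9] Tz [-0.02 -0.05 -0.01] open 0.0597
delta [ 0.1532 -0.141  -0.001 ] turn -52.71
```

```bash
python3 -m crank '[[[0.153,-0.141,0,-52.7],[0.153,-0.141,0,-52.7],[0.153,-0.141,0,-52.7],[0.153,-0.141,-0.05,-52.7],[0.153,-0.141,-0.1,-52.7]]]'
python3 -m crank '[[[0,0,-0.03,-16.9],[0,0,-0.03,-16.9],[0,0,-0.03,-16.9]]]'
python3 g.py 0.4705 0.3192 0.012 -14; python3 - <<'E'
from h import *
m=camera_model('wrist');p,d=get_image('wrist');cv2.imwrite('pics/w1.png',p[:,:,::-1]);np.save('pics/w1.npy',d)
C=cloud(m,d);q=C[(d>0)&(C[...,2]>.033)&(C[...,2]<.055)&(abs(C[...,0]-.47)<.12)&(abs(C[...,1]-.319)<.13)]
print(len(q),cv2.minAreaRect((q[:,:2]*1000).astype(np.float32)))
E
```

```text
t: 0.98
tool_pos: [0.4556, 0.3372, 0.1787]
tool_rot: [1.182, 1.227, -1.165]
contact_force: [0.5, 1.0, 0.7]
opening: 0.0601
t: 1.23
tool_pos: [0.4489, 0.3364, 0.1402]
tool_rot: [1.382, 1.084, -1.394]
contact_force: [0.7, 0.5, 0.1]
opening: 0.0601
t 1.23 pos [0.4489 0.3364 0.1402] head -14.06 F [0.7 0.5 0.1] Tz [ 0.05  0.   -0.02] open 0.0601
delta [ 0.0216 -0.0172 -0.1282] turn 0.06
5323 ((470.5906677246094, 318.885986328125), (180.59986877441406, 24.518272399902344), 75.95885467529297)
```

View pics/w1.png

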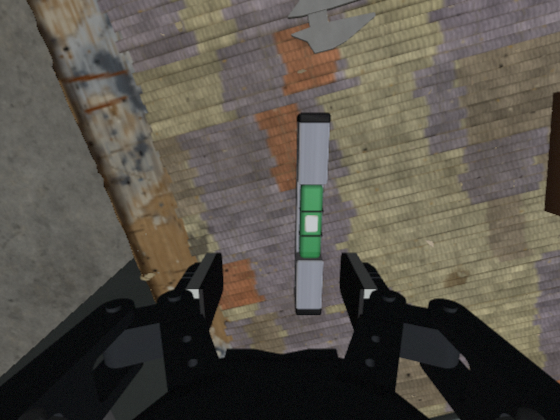

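The wrist view shows the level at column 311, rows 115–313, between the jaw directions. Its depth fit agrees with the earlier one: (0.4706, 0.3189), yaw −14°.

```bash
python3 -m crank '[[[0.0217,-0.0175,-0.02,0],[0.0217,-0.0175,-0.06,0],[0.0217,-0.0175,-0.095,0],[0.0217,-0.0175,-0.12,0],[0.0217,-0.0175,-0.129,0]]]'
python3 g.py 0.4706 0.3189 0.011 -14
```

```text
t: 1.7
tool_pos: [0.469, 0.319, 0.0104]
tool_rot: [1.376, 1.089, -1.39]
contact_force: [-0.1, -0.2, -0.3]
opening: 0.0597
t 1.7 pos [0.469  0.319  0.0104] head -13.64 F [-0.1 -0.2 -0.3] Tz [-0.02  0.03  0.04] open 0.0597
delta [ 0.0016 -0.0001  0.0006] turn -0.36
```

```bash
python3 -m crank '[[[0.001,0,0,-0.3],[0.001,0,0,-0.3],[0.001,0,0,-0.3],[0.001,0,0,-0.3],[0.001,0,0,-0.3]]]' 0 40
python3 -m crank '[[[0.001,0,0,0],[0.001,0,0,0]]]'
python3 g.py
```

```text
t: 2.12
tool_pos: [0.475, 0.3218, 0.0178]
tool_rot: [1.39, 1.083, -1.382]
contact_force: [0.2, 0.1, 3.7]
opening: 0.0234
t: 2.28
tool_pos: [0.475, 0.3217, 0.0177]
tool_rot: [1.389, 1.084, -1.385]
contact_force: [-3.7, -1.0, 8.3]
opening: 0.0237
t 2.28 pos [0.475  0.3217 0.0177] head -13.98 F [-3.7 -1.   8.3] Tz [0.01 0.69 0.01] open 0.0237
```

```bash
python3 -m crank '[[[0,0,0.03,0],[0,0,0.06,0],[0,0,0.1,0],[0,0,0.14,0],[0,0,0.18,0]]]'
python3 -m crank '[[[0,0,0.02,0],[0,0,0.02,0]]]'
python3 g.py; python3 - <<'E'
from h import *
for n in ['wrist','scene']:
    m=camera_model(n);p,d=get_image(n);cv2.imwrite(f'pics/{n}2.png',p[:,:,::-1]);np.save(f'pics/{n}2.npy',d)
E
```

```text
t: 2.7
tool_pos: [0.4735, 0.3204, 0.1967]
tool_rot: [1.386, 1.084, -1.387]
contact_force: [2.3, 0.8, -3.3]
opening: 0.0234
t: 2.87
tool_pos: [0.4772, 0.3223, 0.2231]
tool_rot: [1.397, 1.081, -1.375]
contact_force: [0.4, 0.4, -2.1]
opening: 0.0233
t 2.87 pos [0.4772 0.3223 0.2231] head -13.98 F [ 0.4  0.4 -2.1] Tz [ 0.08 -0.01 -0.05] open 0.0233
```

View pics/wrist2.png

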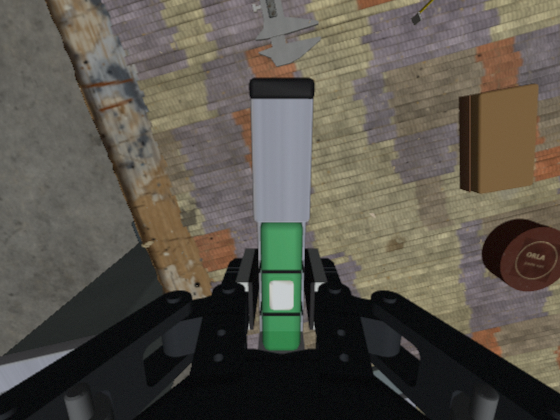

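View pics/scene2.png

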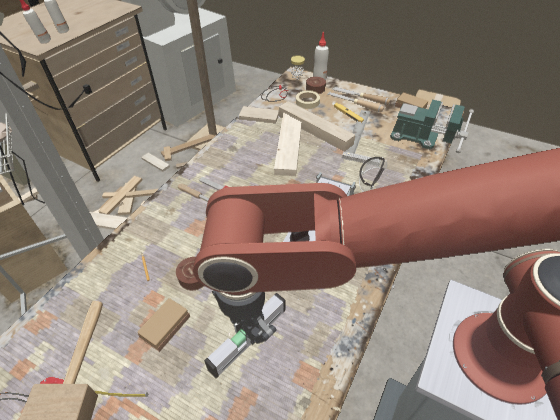

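```bash
python3 g.py; python3 - <<'E'
from h import *
np.set_printoptions(precision=4,suppress=True)
o=get_obs();m=camera_model('wrist');d=np.load('pics/wrist2.npy');im=cv2.imread('pics/wrist2.png');C=cloud(m,d);T=R.from_rotvec(o['tool_rot'])
q=C[80:215,252:312].reshape(-1,3);q=q[q[:,2]>.15]; print(len(q)); L=T.inv().apply(q-o['tool_pos'])
print('tool-frame: x,y,z min/max',np.percentile(L,[1,50,99],axis=0))
co=np.linalg.lstsq(np.c_[L[:,1:],np.ones(len(L))],L[:,0],rcond=None)[0];print('pitch',co)
for u,v in [(281,271),(281,313),(282,220),(282,79),(252,150),(311,150)]:
    print(u,v,d[v,u],T.inv().apply(pt(m,u,v,d[v,u])-o['tool_pos']))
E
```

```text
t 2.97 pos [0.4743 0.3208 0.2157] head -13.99 F [-0.5  0.3 -2.9] Tz [-0.02  0.05 -0.  ] open 0.0234
8006
tool-frame: x,y,z min/max [[-0.026  -0.0117 -0.0852]
 [-0.0244 -0.0005 -0.0618]
 [-0.0227  0.0112 -0.0345]]
pitch [ 0.0026  0.025  -0.0233]
281 271 0.13194633 [-0.0236 -0.0005 -0.0075]
281 313 0.13868538 [-0.023  -0.0005  0.0145]
282 220 0.124891706 [-0.024  -0.0001 -0.0313]
282 79 0.10883932 [-0.0249 -0.0002 -0.0858]
252 150 0.11843995 [-0.0223 -0.0121 -0.0601]
311 150 0.1165975 [-0.0242  0.0112 -0.0602]
```

```bash
python3 -m crank '[[[0.073,-0.526,0,18],[0.073,-0.526,0,18],[0.073,-0.526,0,18],[0.073,-0.526,0,18],[0.073,-0.526,0,18]]]'
python3 g.py 0.5472 -0.2045 0.16 4
```

```text
t: 3.38
tool_pos: [0.5001, 0.1187, 0.2113]
tool_rot: [1.154, 1.246, -1.161]
contact_force: [1.8, 0.0, -2.0]
opening: 0.0232
t 3.38 pos [0.5001 0.1187 0.2113] head 4.07 F [ 1.8  0.  -2. ] Tz [ 0.01 -0.05  0.02] open 0.0232
delta [ 0.0471 -0.3232 -0.0513] turn -0.07
```

```bash
python3 -m crank '[[[0.047,-0.32,0,0],[0.047,-0.32,0,0],[0.047,-0.32,0,0],[0.047,-0.32,0,0],[0.047,-0.32,0,0]]]'
python3 -m crank '[[[0.015,-0.04,0,0],[0.017,-0.075,0,0],[0.017,-0.1,-0.01,0],[0.017,-0.11,-0.03,0],[0.017,-0.113,-0.04,0]]]'
python3 -m crank '[[[0,0,-0.01,0],[0,0,-0.01,0],[0,0,-0.01,0],[0,0,-0.01,0],[0,0,-0.01,0]]]'
python3 g.py 0.5472 -0.2045 0.076 4
python3 - <<'E'
from h import *
for n in ['wrist','scene']:
    m=camera_model(n);p,d=get_image(n);cv2.imwrite(f'pics/{n}3.png',p[:,:,::-1]);np.save(f'pics/{n}3.npy',d)
E
```

```text
t: 3.8
tool_pos: [0.5305, -0.0872, 0.2113]
tool_rot: [1.157, 1.247, -1.161]
contact_force: [2.0, -0.2, -1.5]
opening: 0.0232
t: 4.22
tool_pos: [0.5466, -0.1997, 0.1694]
tool_rot: [1.159, 1.248, -1.163]
contact_force: [-1.0, 0.4, -4.2]
opening: 0.0234
t: 4.63
tool_pos: [0.5502, -0.198, 0.1664]
tool_rot: [1.157, 1.24, -1.156]
contact_force: [0.5, 0.0, -1.8]
opening: 0.0233
t 4.63 pos [ 0.5502 -0.198   0.1664] head 4.09 F [ 0.5  0.  -1.8] Tz [-0.01  0.   -0.03] open 0.0233
delta [-0.003  -0.0065 -0.0904] turn -0.09
```

View pics/wrist3.png

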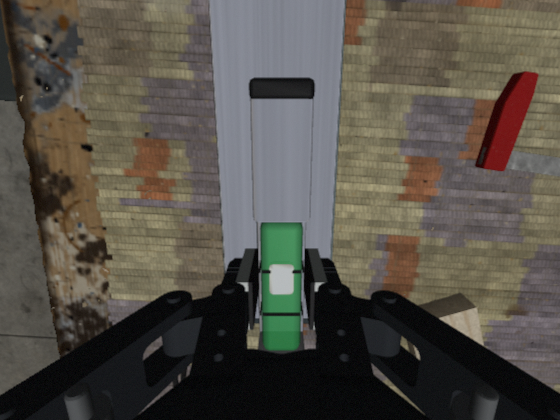

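View pics/scene3.png

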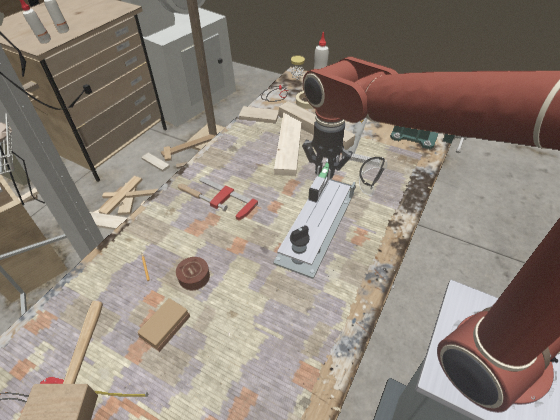

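The wrist view shows the bar in the middle of the plate strip, parallel to it. I lower next.

```bash
python3 -m crank '[[[-0.001,-0.003,-0.02,0],[-0.003,-0.0065,-0.05,0],[-0.003,-0.0065,-0.07,0],[-0.003,-0.0065,-0.08,0],[-0.003,-0.0065,-0.085,0]]]'
python3 -m crank '[[[0,0,0,0],[0,0,0,0],[0,0,0,0]]]'
python3 g.py 0.5472 -0.2045 0.0725 4; python3 - <<'E'
from h import *
for n in ['wrist','scene']:
    m=camera_model(n);p,d=get_image(n);np.save(f'pics/{n}4.npy',d)
    cv2.imwrite(f'pics/{n}4.png',p[:,:,::-1] if n=='wrist' else cv2.resize(p[150:290,230:400,::-1],None,fx=4,fy=4,interpolation=2))
E
```

```text
t: 5.15
tool_pos: [0.5456, -0.2045, 0.0786]
tool_rot: [1.157, 1.244, -1.158]
contact_force: [-0.1, 0.1, -3.3]
opening: 0.0234
t: 5.4
tool_pos: [0.5478, -0.2057, 0.0822]
tool_rot: [1.158, 1.238, -1.156]
contact_force: [1.6, 0.0, -2.4]
opening: 0.0235
t 5.4 pos [ 0.5478 -0.2057  0.0822] head 4.02 F [ 1.6  0.  -2.4] Tz [ 0.01 -0.07 -0.  ] open 0.0235
delta [-0.0006  0.0012 -0.0097] turn -0.02
```

View pics/scene4.png

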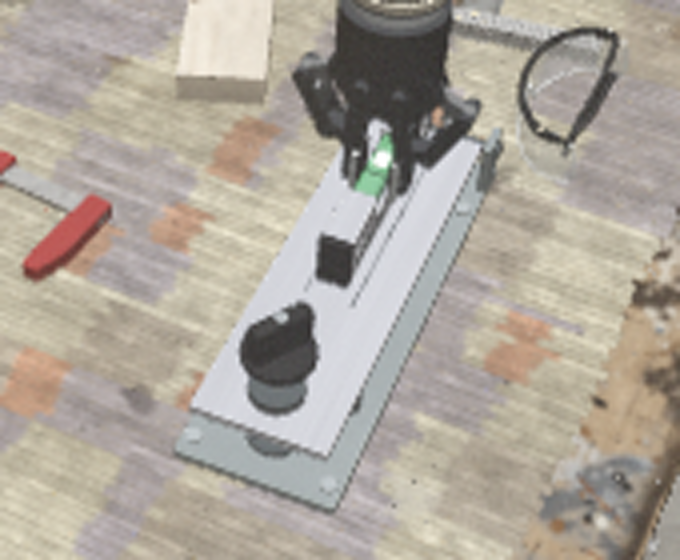

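View pics/wrist4.png

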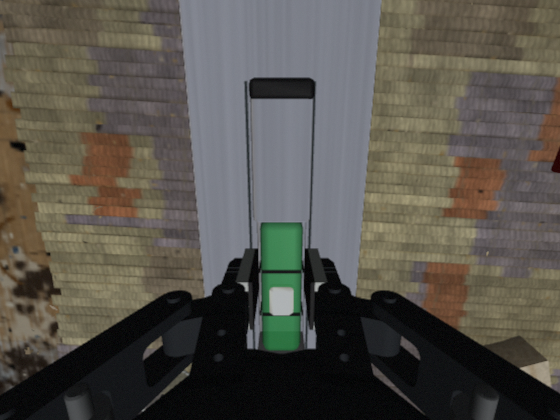

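The wrist view shows the bar end (columns 250–314) between the two scribed lines (248 and 314), parallel to them. I lower it and let go.

```bash
python3 -m crank '[[[-0.0005,0.001,-0.004,0],[-0.0005,0.001,-0.007,0],[-0.0005,0.001,-0.0085,0],[-0.0005,0.001,-0.0085,0],[-0.0005,0.001,-0.0085,0]]]'
python3 g.py 0.5472 -0.2045 0.0725 4
```

```text
t: 5.92
tool_pos: [0.5463, -0.2042, 0.0722]
tool_rot: [1.158, 1.241, -1.157]
contact_force: [0.1, 0.3, 0.8]
opening: 0.0235
t 5.92 pos [ 0.5463 -0.2042  0.0722] head 4.0 F [0.1 0.3 0.8] Tz [ 0.4   0.01 -0.01] open 0.0235
delta [ 0.0009 -0.0003  0.0003] turn -0.0
```

```bash
python3 -m crank '[[[0,0,0,0],[0,0,0,0],[0,0,0,0],[0,0,0,0]]]' 0.6
python3 g.py
python3 -m crank '[[[0,0,0.03,0],[0,0,0.07,0],[0,0,0.11,0],[0,0,0.13,0],[0,0,0.13,0]]]'
python3 g.py; python3 - <<'E'
from h import *
for n in ['wrist','scene']:
    m=camera_model(n);p,d=get_image(n);np.save(f'pics/{n}5.npy',d)
    cv2.imwrite(f'pics/{n}5.png',p[:,:,::-1] if n=='wrist' else cv2.resize(p[150:290,230:400,::-1],None,fx=4,fy=4,interpolation=2))
    if n=='wrist':
        C=cloud(m,d);q=C[(d>0)&(C[...,2]>.085)&(C[...,2]<.11)&(abs(C[...,0]-.55)<.05)&(C[...,1]<-.09)]
        print(len(q),cv2.minAreaRect((q[:,:2]*1000).astype(np.float32)))
E
```

```text
t: 6.25
tool_pos: [0.5458, -0.2042, 0.0716]
tool_rot: [1.157, 1.242, -1.158]
contact_force: [-0.4, 0.3, 0.6]
opening: 0.0516
t 6.25 pos [ 0.5458 -0.2042  0.0716] head 4.01 F [-0.4  0.3  0.6] Tz [-0.04  0.06  0.01] open 0.0516
t: 6.67
tool_pos: [0.5491, -0.2058, 0.2093]
tool_rot: [1.158, 1.229, -1.153]
contact_force: [0.8, 0.1, 0.4]
opening: 0.0511
t 6.67 pos [ 0.5491 -0.2058  0.2093] head 4.02 F [0.8 0.1 0.4] Tz [ 0.04  0.03 -0.  ] open 0.0511
4838 ((546.6195678710938, -208.58480834960938), (24.32894515991211, 179.90086364746094), 4.094639301300049)
```

View pics/scene5.png

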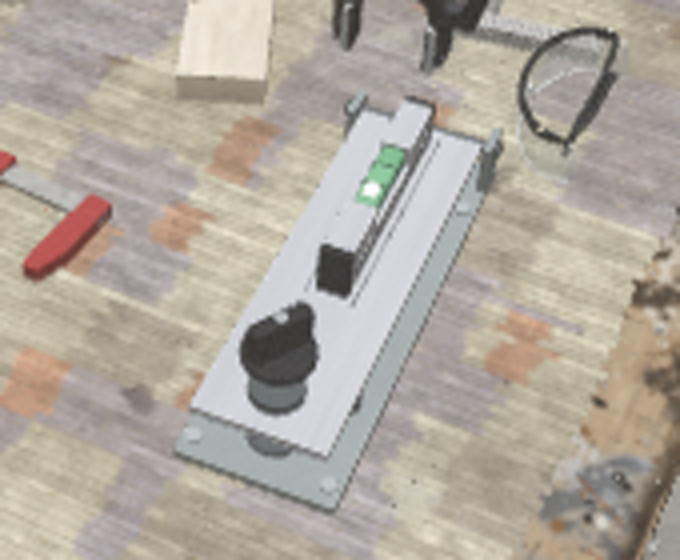

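View pics/wrist5.png

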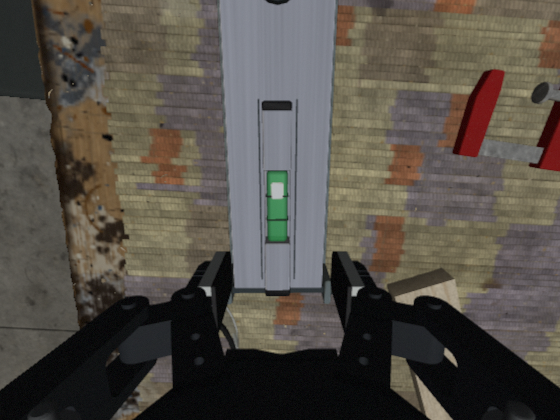

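The wrist view shows the level centred between the scribed lines at (0.5466, −0.2086), yaw 4.1°, with the bubble toward the knob end. Next is the knob.

```bash
python3 -m crank '[[[-0.01,0.04,0,-7],[-0.015,0.08,0,-14],[-0.015,0.12,0,-21],[-0.015,0.16,0,-28],[-0.015,0.18,0,-34]]]'
python3 -m crank '[[[0,0.005,-0.01,0],[0,0.005,-0.02,0],[0,0.005,-0.02,0],[0,0.005,-0.02,0]]]'
python3 g.py 0.534 -0.019 0.109 -30;  python3 - <<'E'
from h import *
n='wrist'
m=camera_model(n);p,d=get_image(n);np.save(f'pics/{n}6.npy',d)
cv2.imwrite(f'pics/{n}6.png',p[:,:,::-1])
C=cloud(m,d);q=C[(d>0)&(C[...,2]>.12)&(C[...,2]<.145)&(abs(C[...,0]-.534)<.04)&(abs(C[...,1]+.02)<.04)]
print(len(q),cv2.minAreaRect((q[:,:2]*1000).astype(np.float32)),q[:,2].max())
p,d=get_image('top');cv2.imwrite('pics/top6.png',cv2.resize(p[180:280,230:390,::-1],None,fx=5,fy=5,interpolation=2))
E
```

```text
t: 7.18
tool_pos: [0.529, -0.0211, 0.1987]
tool_rot: [1.584, 0.916, -1.59]
contact_force: [0.4, 0.3, -0.7]
opening: 0.051
t: 7.52
tool_pos: [0.5296, -0.0201, 0.179]
tool_rot: [1.581, 0.917, -1.588]
contact_force: [0.3, -0.5, 0.9]
opening: 0.051
t 7.52 pos [ 0.5296 -0.0201  0.179 ] head -29.99 F [ 0.3 -0.5  0.9] Tz [ 0.01  0.02 -0.04] open 0.051
delta [ 0.0044  0.0011 -0.07  ] turn -0.01
1358 ((534.5200805664062, -20.283849716186523), (45.48759078979492, 13.633824348449707), 60.065555572509766) 0.13741720165018506
```

View pics/wrist6.png

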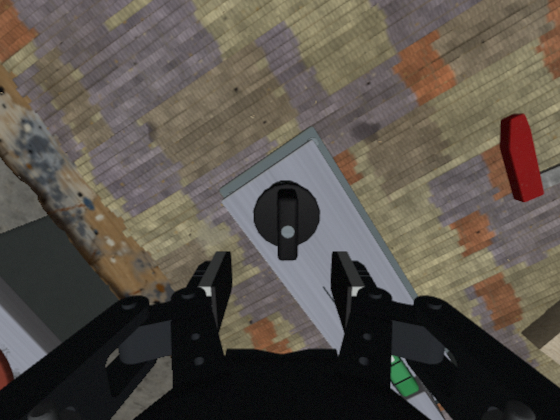

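View pics/top6.png

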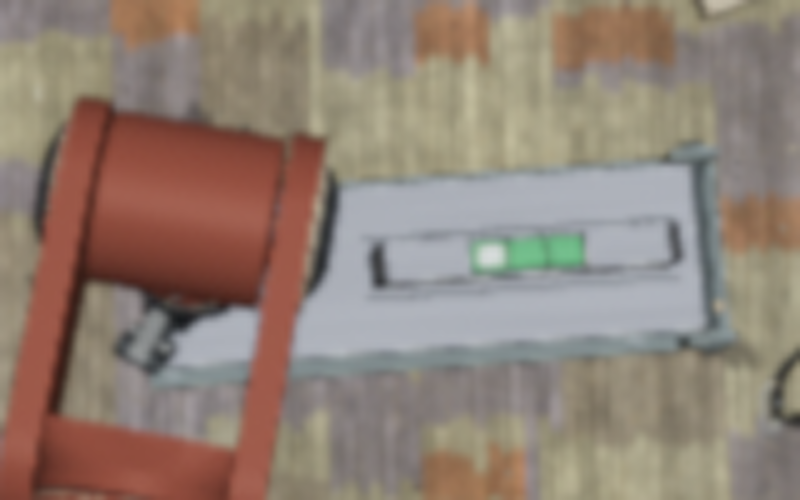

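The wrist view gives the wing at (287,222) px, which is (0.5345, −0.020), long axis 60°, top 0.135. The top view shows the vial unobstructed. I descend onto the wing.

```bash
python3 -m crank '[[[0.0047,0.0003,-0.02,0],[0.0047,0.0003,-0.045,0],[0.0047,0.0003,-0.06,0],[0.0047,0.0003,-0.067,0],[0.0047,0.0003,-0.067,0]]]'
python3 -m crank '[[[0,0,0,0],[0,0,0,0],[0,0,0,0]]]'
python3 g.py 0.5345 -0.0198 0.110 -30
```

```text
t: 8.03
tool_pos: [0.5345, -0.0195, 0.1129]
tool_rot: [1.582, 0.916, -1.587]
contact_force: [0.1, -0.1, -0.1]
opening: 0.0513
t: 8.28
tool_pos: [0.5368, -0.0192, 0.1165]
tool_rot: [1.585, 0.912, -1.581]
contact_force: [-0.5, 0.4, 0.7]
opening: 0.0511
t 8.28 pos [ 0.5368 -0.0192  0.1165] head -30.0 F [-0.5  0.4  0.7] Tz [-0.01  0.05 -0.02] open 0.0511
delta [-0.0023 -0.0006 -0.0065] turn 0.0
```

```bash
python3 -m crank '[[[-0.0015,0,-0.0055,0],[-0.0015,0,-0.0055,0],[-0.0015,0,-0.0055,0],[-0.0015,0,-0.0055,0]]]'
python3 g.py 0.5345 -0.0198 0.110 -30
python3 -m crank '[[[0,0,0,0],[0,0,0,0],[0,0,0,0],[0,0,0,0],[0,0,0,0]]]' 0 80
python3 g.py 0.5345 -0.0198 0.110 -30
python3 -m crank '[[[0,0,0,0],[0,0,0,0],[0,0,0,0]]]'
python3 g.py 0.5345 -0.0198 0.110 -30
```

```text
t: 8.62
tool_pos: [0.5341, -0.0188, 0.1092]
tool_rot: [1.583, 0.914, -1.583]
contact_force: [0.5, -0.1, 0.2]
opening: 0.0512
t 8.62 pos [ 0.5341 -0.0188  0.1092] head -29.99 F [ 0.5 -0.1  0.2] Tz [-0.04  0.01 -0.03] open 0.0512
delta [ 0.0004 -0.001   0.0008] turn -0.01
t: 9.03
tool_pos: [0.5344, -0.019, 0.1095]
tool_rot: [1.584, 0.914, -1.583]
contact_force: [1.5, -0.1, 0.9]
opening: 0.0122
t 9.03 pos [ 0.5344 -0.019   0.1095] head -29.99 F [ 1.5 -0.1  0.9] Tz [-0.    0.03  0.02] open 0.0122
delta [ 0.0001 -0.0008  0.0005] turn -0.01
t: 9.28
tool_pos: [0.5344, -0.0189, 0.1094]
tool_rot: [1.584, 0.914, -1.583]
contact_force: [1.4, 0.2, 0.8]
opening: 0.0125
t 9.28 pos [ 0.5344 -0.0189  0.1094] head -29.99 F [1.4 0.2 0.8] Tz [-0.07 -0.07  0.06] open 0.0125
delta [ 0.0001 -0.0009  0.0006] turn -0.01
```

```bash
python3 -m crank '[[[0,0.0003,-0.003,0],[0,0.0006,-0.006,0],[0,0.0009,-0.009,0],[0,0.0012,-0.012,0],[0,0.0012,-0.012,0]]]'
python3 g.py
python3 -m crank '[[[0,0,-0.002,0],[0,0,-0.004,0],[0,0,-0.005,0],[0,0,-0.005,0],[0,0,-0.005,0]]]'
python3 g.py;python3 -m crank '[[[0,0,0,0],[0,0,0,0],[0,0,0,0]]]'
python3 g.py
```

```text
t: 9.7
tool_pos: [0.5343, -0.0176, 0.0968]
tool_rot: [1.583, 0.914, -1.583]
contact_force: [0.9, 1.4, 4.0]
opening: 0.0122
t 9.7 pos [ 0.5343 -0.0176  0.0968] head -29.98 F [0.9 1.4 4. ] Tz [-0.37 -0.09 -0.01] open 0.0122
t: 10.12
tool_pos: [0.5344, -0.0176, 0.0928]
tool_rot: [1.584, 0.914, -1.583]
contact_force: [-1.3, 0.4, 6.5]
opening: 0.0129
t 10.12 pos [ 0.5344 -0.0176  0.0928] head -29.98 F [-1.3  0.4  6.5] Tz [-0.27  0.27  0.07] open 0.0129
t: 10.37
tool_pos: [0.5344, -0.0176, 0.0928]
tool_rot: [1.584, 0.914, -1.583]
contact_force: [-0.6, 1.1, 6.3]
opening: 0.0127
t 10.37 pos [ 0.5344 -0.0176  0.0928] head -29.99 F [-0.6  1.1  6.3] Tz [-0.27  0.2   0.05] open 0.0127
```

Pressed with about 6.4 N. Next I measure the bubble.

```bash
cat > b.py <<'E'
import sys
from h import *
tag=sys.argv[1]
for n in ['top','scene']:
    m=camera_model(n);p,d=get_image(n);im=np.ascontiguousarray(p[:,:,::-1])
    u0,v0=proj(m,[.5466,-.2086,.095]); 
    e1=np.array(proj(m,[.5466-.0713*.09,-.2086+.0898,.095])); a=(e1-[u0,v0]); s=np.linalg.norm(a)/.09; a/=s*.09
    # sample along the vial axis: strip mean, supersampled
    b=np.array([-a[1],a[0]]); t=np.arange(-.032,.032,.0005); P=[]
    # lateral: recentre on green
    hsv=cv2.cvtColor(im,cv2.COLOR_BGR2HSV); g=cv2.inRange(hsv,(40,60,50),(90,255,255)); k=np.zeros_like(g); cv2.circle(k,(int(u0),int(v0)),16,255,-1); g&=k
    vv,uu=np.nonzero(g); 
    if len(vv)<8: print(n,'vial hidden',len(vv)); cv2.imwrite(f'pics/{n}_{tag}.png',im); continue
    lat=np.mean((np.c_[uu,vv]-[u0,v0])@b)
    for w in (-.8,0,.8):
        q=np.array([u0,v0])+b*(lat+w)+np.outer(t*s,a)
        P.append(cv2.remap(im,q[:,0].astype(np.float32)[None],q[:,1].astype(np.float32)[None],cv2.INTER_LINEAR)[0])
    P=np.mean(P,0); G=P[:,1]-P[:,2]   # green-red: high in green, low on bubble/aluminium
    w=G>.5*G.max(); i=np.nonzero(w)[0]; lo,hi=t[i[0]],t[i[-1]]
    wh=P[:,2]  # red channel
    print(n,'green extent mm',lo*1e3,hi*1e3,'px/mm',s/1000)
    print(' profile red:',' '.join(f'{int(x)}' for x in wh[::4]),'\n  g-r:',' '.join(f'{int(x)}' for x in G[::4]))
    cu=(int(u0),int(v0)); c=im[cu[1]-35:cu[1]+35,cu[0]-50:cu[0]+50]; cv2.imwrite(f'pics/{n}_{tag}.png',cv2.resize(c,None,fx=6,fy=6,interpolation=2))
E
python3 b.py a; python3 g.py
```

```text
top green extent mm -29.5 31.500000000000057 px/mm 0.3414706193729843
 profile red: 140 120 107 110 113 115 115 116 117 125 144 169 192 203 207 208 206 202 190 163 135 115 108 106 109 113 115 115 115 115 115 113 
  g-r: 17 35 61 70 73 74 73 73 72 65 50 31 15 9 6 6 7 9 17 35 53 66 65 64 67 71 73 74 74 74 73 73
scene green extent mm 6.500000000000034 31.500000000000057 px/mm 0.2624694274832884
 profile red: 83 84 84 84 84 84 83 83 83 83 83 84 86 92 110 147 191 227 229 201 167 147 138 128 115 123 140 146 146 147 147 147 
  g-r: -26 -27 -25 -25 -26 -26 -25 -24 -26 -26 -25 -25 -25 -23 -16 -8 -2 1 10 26 43 54 56 51 46 49 56 59 58 58 59 58
t 10.47 pos [ 0.5344 -0.0176  0.0928] head -29.98 F [-1.3  1.4  5.9] Tz [-0.26  0.27  0.03] open 0.0122
```

```bash
python3 -c "
import cv2,numpy as np
a=cv2.imread('pics/top_a.png');b=cv2.imread('pics/scene_a.png');b=b if b.shape[0]<=420 else cv2.resize(b,(600,420))
cv2.imwrite('pics/both_a.png',cv2.resize(np.hstack([a,b[:420,:600]]),(800,280)))"
```

```text
(no output)
```

View pics/both_a.png

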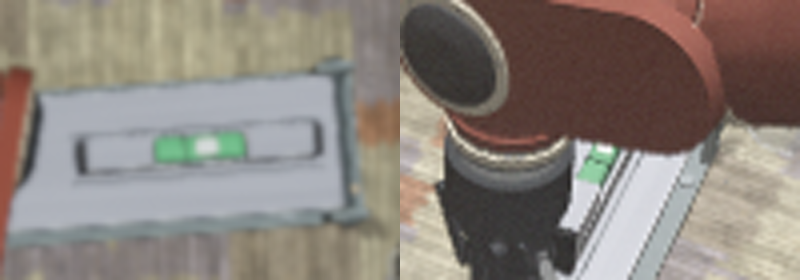

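```bash
python3 - <<'E'
s=open('b.py').read()
s=s.replace("np.arange(-.032,.032,.0005)","np.arange(-.048,.048,.0005)")
i=s.index("    print(n,'green"); j=s.index("    cu=(int")
s=s[:i]+"""    th=(np.median(wh[w])+np.max(wh[(t>lo)&(t<hi)]))/2; z=np.nonzero((wh>th)&(t>lo+.002)&(t<hi-.002))[0]
    print(n,'vial mm',lo*1e3,hi*1e3,'bubble',t[z[0]]*1e3,t[z[-1]]*1e3,'offset',((t[z[0]]+t[z[-1]])/2-(lo+hi)/2)*1e3)
"""+s[j:]
s=s.replace("['top','scene']","['top']")
open('b.py','w').write(s)
E
python3 -m crank '[[[0,0,0,-4],[0,0,0,-8],[0,0,0,-12],[0,0,0,-16],[0,0,0,-20]]]'
python3 g.py
python3 -m crank '[[[0,0,0,0],[0,0,0,0],[0,0,0,0],[0,0,0,0],[0,0,0,0]]]'
python3 b.py b; 
python3 -m crank '[[[0,0,0,0],[0,0,0,0],[0,0,0,0],[0,0,0,0],[0,0,0,0]]]'
python3 b.py c; 
python3 -m crank '[[[0,0,0,0],[0,0,0,0],[0,0,0,0],[0,0,0,0],[0,0,0,0]]]'
python3 b.py d;python3 g.py
```

```text
t: 10.88
tool_pos: [0.5345, -0.0178, 0.093]
tool_rot: [1.819, 0.658, -1.818]
contact_force: [-0.4, 0.3, 5.9]
opening: 0.0126
t 10.88 pos [ 0.5345 -0.0178  0.093 ] head -50.18 F [-0.4  0.3  5.9] Tz [-0.37  0.28  0.05] open 0.0126
t: 11.3
tool_pos: [0.5345, -0.0178, 0.093]
tool_rot: [1.817, 0.661, -1.816]
contact_force: [-0.3, 0.1, 6.4]
opening: 0.0122
top vial mm -29.999999999999986 35.50000000000007 bubble -16.49999999999997 4.163336342344337e-14 offset -11.00000000000001
t: 11.77
tool_pos: [0.5345, -0.0178, 0.093]
tool_rot: [1.817, 0.661, -1.816]
contact_force: [-0.2, 0.2, 6.8]
opening: 0.0124
top vial mm -29.999999999999986 35.50000000000007 bubble -13.999999999999972 1.500000000000043 offset -9.000000000000007
t: 12.23
tool_pos: [0.5345, -0.0178, 0.093]
tool_rot: [1.817, 0.661, -1.816]
contact_force: [0.1, 0.4, 7.1]
opening: 0.0124
top vial mm -29.999999999999986 35.50000000000007 bubble -12.99999999999997 3.0000000000000444 offset -7.750000000000007
t 12.28 pos [ 0.5346 -0.0178  0.093 ] head -50.01 F [-0.5  0.5  5.8] Tz [-0.3   0.31 -0.05] open 0.0125
```

View pics/top_d.png

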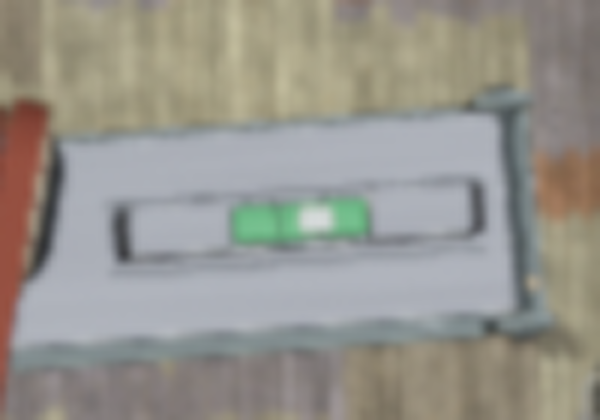

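```bash
python3 -m crank '[[[0,0,0,-6],[0,0,0,-12],[0,0,0,-18],[0,0,0,-23],[0,0,0,-28]]]'
for i in 1 2 3 4; do python3 -m crank '[[[0,0,0,0],[0,0,0,0],[0,0,0,0],[0,0,0,0],[0,0,0,0]]]' >/dev/null; done
python3 b.py e; python3 g.py
python3 -m crank '[[[0,0,0,0],[0,0,0,0],[0,0,0,0],[0,0,0,0],[0,0,0,0]]]' >/dev/null
python3 b.py f; python3 g.py
```

```text
t: 12.7
tool_pos: [0.5346, -0.0181, 0.0932]
tool_rot: [2.114, 0.216, -2.112]
contact_force: [-0.2, -2.4, 7.8]
opening: 0.0127
top vial mm -29.999999999999986 35.50000000000007 bubble -7.499999999999965 8.000000000000048 offset -2.500000000000002
t 14.42 pos [ 0.5346 -0.0181  0.0932] head -78.01 F [-0.5 -1.4  7.9] Tz [-0.3   0.42 -0.01] open 0.0127
top vial mm -29.999999999999986 35.50000000000007 bubble -7.999999999999965 7.500000000000048 offset -3.0000000000000027
t 14.88 pos [ 0.5346 -0.0181  0.0932] head -78.01 F [-0.3 -1.4  7. ] Tz [-0.32  0.41 -0.04] open 0.0126
```

View pics/top_f.png

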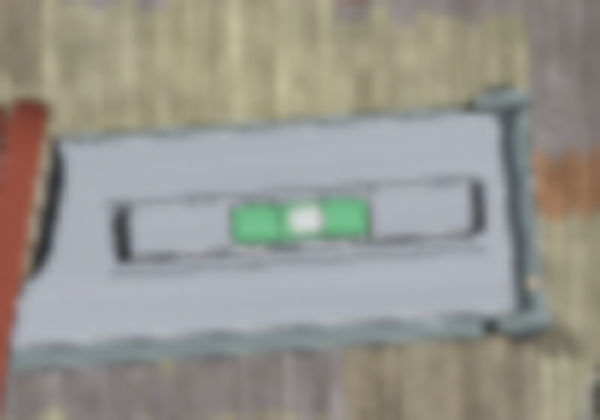

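```bash
python3 - <<'E'
from h import *
im=cv2.imread('pics/top_f.png').astype(float)  # 6x; axis slope
import numpy as np
# profile along bar through (120,231)-(478,208)
x=np.arange(100,500,3); y=234+(210-234)*(x-122)/(478-122)
q=np.mean([cv2.remap(im.astype(np.uint8),x.astype(np.float32)[None],(y+o).astype(np.float32)[None],1)[0] for o in (-6,0,6)],0)
for a,b in zip(x,q): print(a,b.astype(int).tolist(),end=' ')
E
```

```text
100 [183, 175, 171] 103 [181, 173, 169] 106 [171, 163, 159] 109 [159, 151, 147] 112 [132, 125, 122] 115 [107, 101, 98] 118 [82, 78, 76] 121 [71, 69, 67] 124 [79, 76, 75] 127 [101, 97, 94] 130 [133, 127, 123] 133 [155, 148, 144] 136 [175, 167, 163] 139 [180, 172, 168] 142 [185, 177, 172] 145 [185, 177, 172] 148 [185, 177, 172] 151 [185, 176, 172] 154 [185, 176, 172] 157 [184, 176, 172] 160 [184, 176, 172] 163 [185, 176, 172] 166 [185, 176, 172] 169 [185, 176, 172] 172 [185, 176, 172] 175 [184, 176, 172] 178 [184, 176, 172] 181 [184, 176, 172] 184 [184, 176, 172] 187 [185, 176, 172] 190 [185, 176, 172] 193 [184, 176, 172] 196 [184, 176, 172] 199 [184, 176, 172] 202 [184, 176, 171] 205 [184, 176, 171] 208 [184, 176, 171] 211 [184, 176, 171] 214 [184, 176, 172] 217 [184, 176, 172] 220 [183, 175, 171] 223 [180, 172, 168] 226 [168, 165, 156] 229 [154, 156, 141] 232 [139, 156, 123] 235 [132, 163, 113] 238 [130, 173, 108] 241 [134, 180, 111] 244 [138, 187, 113] 247 [139, 188, 114] 250 [140, 189, 115] 253 [140, 189, 115] 256 [140, 189, 115] 259 [140, 190, 116] 262 [141, 189, 116] 265 [141, 19
[... 860 characters left out ...]
6, 172] 397 [185, 176, 172] 400 [185, 175, 172] 403 [185, 176, 172] 406 [184, 175, 171] 409 [184, 176, 172] 412 [184, 176, 172] 415 [184, 176, 172] 418 [184, 176, 172] 421 [184, 176, 172] 424 [184, 176, 172] 427 [184, 176, 172] 430 [184, 176, 172] 433 [184, 175, 172] 436 [184, 175, 172] 439 [184, 176, 171] 442 [184, 176, 171] 445 [183, 175, 171] 448 [183, 175, 171] 451 [183, 175, 171] 454 [184, 175, 171] 457 [184, 176, 172] 460 [183, 175, 171] 463 [181, 173, 169] 466 [169, 161, 157] 469 [154, 146, 142] 472 [127, 121, 118] 475 [104, 99, 97] 478 [93, 89, 87] 481 [101, 96, 94] 484 [125, 118, 116] 487 [152, 144, 141] 490 [175, 166, 162] 493 [180, 172, 168] 496 [183, 175, 171] 499 [181, 173, 169]
```

Bubble edges are at 289 and 322 px, the vial ends at 232 and 370 (centre about 301), so the bubble is about 2.5 mm short, on the hinge side. I turn about 13° more and ease up 1 mm as the foot lengthens.

```bash
python3 -m crank '[[[0,0,0.0003,-4],[0,0,0.0006,-8],[0,0,0.001,-11],[0,0,0.001,-13],[0,0,0.001,-13]]]'
for i in 1 2 3 4 5; do python3 -m crank '[[[0,0,0,0],[0,0,0,0],[0,0,0,0],[0,0,0,0],[0,0,0,0]]]' |grep force; done
python3 b.py g; python3 g.py
python3 -m crank '[[[0,0,0,0],[0,0,0,0],[0,0,0,0],[0,0,0,0],[0,0,0,0]]]' >/dev/null
python3 b.py h; python3 g.py
```

```text
t: 15.3
tool_pos: [0.5346, -0.0183, 0.0942]
tool_rot: [-2.214, 0.022, 2.212]
contact_force: [0.5, -2.3, 7.9]
opening: 0.0125
contact_force: [0.2, -1.6, 8.2]
contact_force: [-1.2, -1.6, 7.0]
contact_force: [-0.2, -1.8, 7.0]
contact_force: [0.0, -1.2, 7.3]
contact_force: [-1.3, -0.9, 7.7]
top vial mm -30.499999999999986 35.00000000000007 bubble -5.999999999999964 9.50000000000005 offset -0.5000000000000004
t 17.43 pos [ 0.5347 -0.0183  0.0943] head -91.02 F [-1.2 -1.7  7.6] Tz [-0.37  0.38 -0.09] open 0.0123
top vial mm -30.499999999999986 35.00000000000007 bubble -5.999999999999964 9.00000000000005 offset -0.7500000000000007
t 17.9 pos [ 0.5346 -0.0183  0.0942] head -91.02 F [ 0.2 -2.2  6.9] Tz [-0.4   0.37 -0.04] open 0.0121
```

View pics/top_h.png

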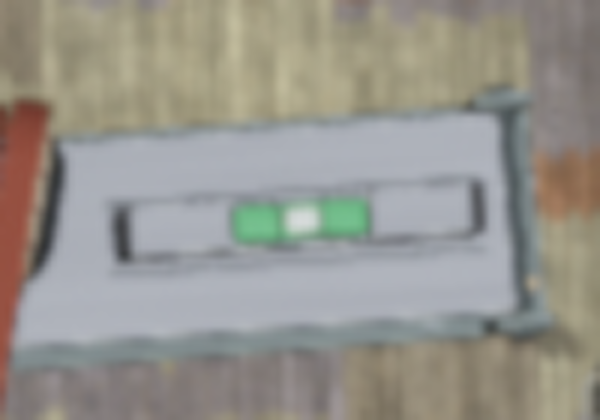

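```bash
python3 -m crank '[[[0,0,0,-2],[0,0,0,-3],[0,0,0,-3],[0,0,0,-3],[0,0,0,-3]]]' >/dev/null
for i in 1 2 3 4 5; do python3 -m crank '[[[0,0,0,0],[0,0,0,0],[0,0,0,0],[0,0,0,0],[0,0,0,0]]]' |grep force; done
python3 b.py i; python3 g.py
python3 -m crank '[[[0,0,0,0],[0,0,0,0],[0,0,0,0],[0,0,0,0],[0,0,0,0]]]' >/dev/null
python3 b.py j; python3 g.py; python3 - <<'E'
import cv2,numpy as np
im=cv2.imread('pics/top_j.png')
x=np.arange(220,384,2.); y=234+(210-234)*(x-122)/(478-122)
q=np.mean([cv2.remap(im,x.astype(np.float32)[None],(y+o).astype(np.float32)[None],1)[0] for o in (-6,0,6)],0)
print([(int(a),int(b[2])) for a,b in zip(x,q)])
from station import *
p,d=get_image('wrist');cv2.imwrite('pics/w_j.png',p[:,:,::-1])
E
```

```text
contact_force: [1.1, -2.6, 6.4]
contact_force: [-0.1, -2.8, 6.6]
contact_force: [0.0, -2.0, 7.2]
contact_force: [-0.9, -1.5, 6.8]
contact_force: [-1.1, -2.5, 7.3]
top vial mm -30.499999999999986 35.00000000000007 bubble -5.499999999999964 9.50000000000005 offset -0.2500000000000002
t 20.45 pos [ 0.5346 -0.0183  0.0942] head -94.01 F [-0.3 -1.9  7. ] Tz [-0.33  0.39 -0.03] open 0.0121
top vial mm -30.499999999999986 35.00000000000007 bubble -5.499999999999964 9.50000000000005 offset -0.2500000000000002
t 20.92 pos [ 0.5346 -0.0184  0.0942] head -94.01 F [ 0.2 -1.9  7.3] Tz [-0.38  0.42  0.04] open 0.0129
[(220, 171), (222, 170), (224, 166), (226, 157), (228, 148), (230, 137), (232, 125), (234, 117), (236, 112), (238, 108), (240, 109), (242, 112), (244, 113), (246, 114), (248, 115), (250, 115), (252, 115), (254, 115), (256, 115), (258, 116), (260, 116), (262, 116), (264, 116), (266, 116), (268, 115), (270, 114), (272, 113), (274, 112), (276, 110), (278, 113), (280, 123), (282, 135), (284, 150), (286, 167), (288, 178), (290, 189), (292, 199), (294, 202), (296, 204), (298, 206), (300, 206), (302, 206), (304, 205), (306, 205), (308, 202), (310, 196), (312, 191), (314, 182), (316, 167), (318, 154), (320, 140), (322, 127), (324, 119), (326, 115), (328, 111), (330, 111), (332, 113), (334, 114), (336, 114), (338, 114), (340, 114), (342, 115), (344, 115), (346, 115), (348, 115), (350, 115), (352, 115), (354, 115), (356, 114), (358, 111), (360, 108), (362, 105), (364, 104), (366, 103), (368, 109), (370, 121), (372, 135), (374, 149), (376, 161), (378, 166), (380, 169), (382, 172)]
```

View pics/w_j.png

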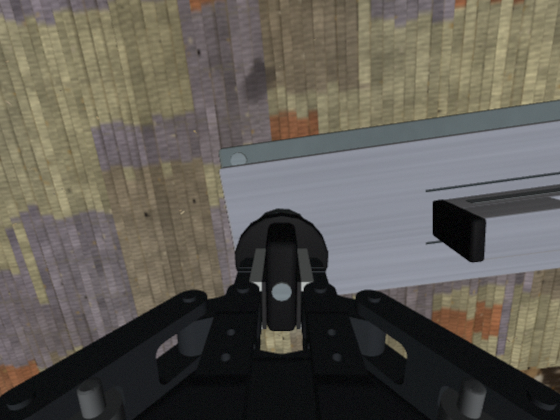

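The wing is held square in the jaws and the level lies between the lines. The bubble spans 285–318 px, centre 301.5. The vial centre is 301 and the middle of the two line dips is about 302. It is steady, so I hand in.

```bash
python3 -c "
from station import *
print(finish_job())"
```

```text
the job is handed in; nothing more can be done
None
```

I laid the level between the scribed lines, let go of it, then pressed the knob and turned it clockwise until the bubble was centred. I handed in at about 21 s of the 51 s allowed, still gripping the knob and pressing it down.

- **Level:** it lies at (0.547, −0.209) m, within about 1 mm of the seat I measured. Its yaw matches the plate at about 4°. The wrist view after release showed it between the two lines.
- **Knob:** it was turned about 64° clockwise (1.12 rad), within the expected 0.4 to 1.5 rad. The grip force was set to 80 N.
- **Press:** the measured push was about 7 N, swinging by about 0.5 N either way. That corresponds to roughly 9 to 10 mm of press, inferred from the force since I had no direct reading of it.
- **Bubble:** two looks 0.5 s apart both read −0.25 mm from the vial's centre, so it was steady. Checking against the vial ends and the two lines gave agreement within about 0.5 mm. Only the top camera (about 3 mm per pixel) was used for the final reading, because the arm partly hid the vial from the scene camera.

I never moved the arm near the glasses, tin or sanding block, though I took no final picture to confirm they are where they were. No check failed.

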